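# Sweep the stray weights into the fence

## Task

Clear the three stray calibration weights off the bench: with the fingers closed, sweep them along the worktop through the open side of the low three-sided aluminium fence, until all three stand wholly inside it. Only push them: they must not be picked up, pinched or knocked over. Leave the two beakers and the vial beside the work where they are.

Things in the scene. Friction and masses are not known exactly. Their poses are not given: they have to be found in the camera images.
- fence: low U-shaped aluminium fence fixed on the worktop, no floor. Inside 180 mm wide, 100 mm deep; walls 8 thick, 20 high; a screw lug (7 mm high) sticks out 17 mm outside the middle of each side wall. Origin: on the worktop, middle of the open side. x runs along the open side (inner faces at x = -90, +90 mm), y inwards (back wall at +100 mm). Left of the weights, open side to world -y, turned up to 0.35 rad
- weight_large: solid calibration weight, plain yellowish metal cylinder with a smaller knob on top, 27 mm in diameter, 36 mm high over all, about 115 g, standing loose on the worktop. Origin: centre of its underside; z up its axis. The largest of the three; which stands where varies, with centres at least 55 mm apart along world x
- weight_medium: solid calibration weight, plain yellowish metal cylinder with a smaller knob on top, 22 mm in diameter, 30 mm high over all, about 64 g, standing loose on the worktop. Origin: centre of its underside; z up its axis. The middle one of the three; which stands where varies, with centres at least 55 mm apart along world x
- weight_small: solid calibration weight, plain yellowish metal cylinder with a smaller knob on top, 17 mm in diameter, 24 mm high over all, about 30 g, standing loose on the worktop. Origin: centre of its underside; z up its axis. The smallest of the three; which stands where varies, with centres at least 55 mm apart along world x
- beaker: clear plastic beaker, 44 mm in diameter, 56 mm high, standing on the near side of the work; leave alone. Origin: centre of its underside, z up
- small_beaker: clear plastic beaker, 35 mm in diameter, 46 mm high, standing on the far side to the right; leave alone. Origin: centre of its underside, z up
- vial: clear sample vial with a white cap, 25 mm in diameter, 57 mm high, standing on the far side of the work; leave alone. Origin: centre of its underside, z up

How it is judged:
At the end, for the whole second after the job is handed in: All three weights stand upright (within 0.1 rad) and at rest on the worktop inside the fence, between its side walls and wholly past the line of its open side (up to 3 mm of a weight's foot may still overhang that line); both beakers and the vial stand within 15 mm of where they were (y of weight_large in the frame of fence between 0.0105 and 0.1 m and x of weight_large in the frame of fence between -0.09 and 0.09 m and height (world z) of each of weight_large, weight_medium, weight_small below 0.004 m and angle between each of weight_large, weight_medium, weight_small's own z axis and vertical below 0.1 rad and linear speed of each of weight_large, weight_medium, weight_small below 0.01 m/s and y of weight_medium in the frame of fence between 0.008 and 0.1 m and x of weight_medium in the frame of fence between -0.09 and 0.09 m and y of weight_small in the frame of fence between 0.0055 and 0.1 m and x of weight_small in the frame of fence between -0.09 and 0.09 m and not (distance of any of beaker, small_beaker, vial from where it was at the start of the episode above 0.015 m or angle between any of beaker, small_beaker, vial's own z axis and vertical above 0.4 rad)); the robot touches nothing.
It fails at once if a weight is lifted more than 10 mm off the worktop (height (world z) of any of weight_large, weight_medium, weight_small above 0.01 m).
It fails at once if a weight is knocked over (leans more than 0.6 rad) (angle between any of weight_large, weight_medium, weight_small's own z axis and vertical above 0.6 rad).
It fails at once if a weight is taken between the fingers ((horizontal distance between the grasp point and weight_large below 0.01 m and height (world z) of the grasp point below 0.046 m and contact force between the fingers and weight_large above 0.5 N) or (horizontal distance between the grasp point and weight_medium below 0.01 m and height (world z) of the grasp point below 0.04 m and contact force between the fingers and weight_medium above 0.5 N) or (horizontal distance between the grasp point and weight_small below 0.01 m and height (world z) of the grasp point below 0.034 m and contact force between the fingers and weight_small above 0.5 N)).
It fails at once if a beaker or the vial is shifted more than 15 mm or knocked over (distance of any of beaker, small_beaker, vial from where it was at the start of the episode above 0.015 m or angle between any of beaker, small_beaker, vial's own z axis and vertical above 0.4 rad).
It also fails if it takes over 72 s, if anything falls off the work surface, if the arm or the gripper's body presses on something with over 40 N, if the wrist force passes 120 N, or if a joint passes its speed limit or range.

## Robot

A 7-joint arm with a two-finger parallel gripper is mounted at the origin on a cart in front of the work surface, level with it; the furniture and walls round the work are solid. World frame = base frame: x ahead of the robot, y to its left, z up, the work surface at z = 0. Lengths are in m, angles in rad, forces in N, time in s.
With the tool pointing down it reaches from about 0.4 to 0.85 m from the base axis. Payload 10.4 kg.
Tool frame: the origin (TCP) lies where the fingers leave the gripper's body, on its centre line; the fingertips stand 73 mm ahead of it and the grasp point (between the pads) lies 54 mm ahead of it; z points along the fingers, y is the line along which they close (so a half turn about z gives the same grasp; the last joint's range is limited). The gripper opens to 85 mm and grips with 20 to 120 N. Pads are 22 mm wide; open, the fingers measure 114 mm over their backs; the gripper's body (76 mm by 85 mm) begins 54 mm behind the grasp point. The pads swing forward as they close: fully open they stand 13 mm farther back than shut.
Start: joints at [-1.291, 0.332, -0.065, 1.46, 0.022, 1.35, -0.088], TCP at [0.186, 0.597, 0.304] pointing down, gripper open.
Joint ranges: [-2.6, 2.6], [-0.5, 2.12], [-1.47, 1.34], [0.16, 2.42], [-1.27, 4.41], [0.06, 2.06], [-2.6, 2.6]. Speed limits (rad/s): [2.22, 2.22, 2.79, 2.79, 3.14, 3.14, 3.14].

## Interface

Orientations are given as a unit quaternion [x, y, z, w].
In Python, from workcell import manip, camera gives the robot as it stands. The module is installed in compiled form; this text tells all that it offers.
- The arm moves only by the shell command python3 -m creep 'ROWS' [OPENING] [FORCE]. ROWS is JSON, a list of rows, each a list of 2 entries, a list of its own where there are three numbers: the shift along the tool's x, y, z in mm, then the turn about the tool's z in rad. In form: [[[tx, ty, tz], twist], ...]. A call has 1 to 5 rows; each row is the pose to reach, as a shift and turn from the pose commanded when the call began, along the tool's axes at that moment; what a row does not reach only later rows make up. A row lasts 1/12 s, in which the tool goes at most 41.7 mm and 7.16 degrees, less where a joint would pass 70% of its speed; a pose out of reach is approached as far as the arm can. A call with a gripper value outside its range is refused whole. OPENING is the opening, from 0 (shut) to 1 (fully open), set as the call begins (- or left out, the last holds). The fingers move at their own pace and stop on an object; FORCE is the grip in N (left out, the last holds). Time passes only in rows, so rows that repeat a pose let the fingers close. It gives the time, the measured TCP pose, the force, the opening and the grip force at its end, in the units of the state.
- manip.get_obs(): the state, without advancing time (a new reading comes with each control period).
- camera(name): name is "side" or "top" or "wrist"; returns a dict with "pixels" (480x640x3 uint8, red, green, blue), "z_map" (480x640 float32, m along the optical axis (not along the pixel's ray), 0 where there is no reading), "fx", "fy", "cx", "cy" (pixels), "extrinsics" (4x4, takes a point from world to camera coordinates). Camera axes: x right, y down, z forward; pixel columns grow to the right and rows downward; lengths in m; the calibration is good to about 2 mm. A picture is of the moment at which its call begins.
- manip.hand_in(): hands the job in; it is judged then, once.
The state is a dict: "clock": time; "joint_pos": joint angles; "joint_velocities": joint speeds; "tau": joint torques, N m; "position": TCP position; "ee_rot": TCP orientation; "ft_force": force on the tool from outside, world axes, zero at the start; "torque": the same for the moment, N m; "grip_width": opening from 0.0 (shut) to 1.0 (fully open); "grasp_force": force on a finger pad.
Only numpy, scipy, OpenCV 4.12 (cv2) and the standard library are available. Lean on these libraries where they do the work, as an engineer would, in place of code of your own. Each camera call takes 0.05 s, during which the arm holds its last target. There are 200 camera calls.

## Working session

There is one attempt and no reset: what is moved stays moved. The work goes in short steps, Python scripts to look and compute and a shell command to move; the robot and the scene stay as the last step left them, time stands still between calls to the robot, and variables do not carry over. Pictures are saved under pics/ and viewed, at most 10 in all, crops included, and the job is handed in when it is done.

```bash
mkdir -p pics
python3 - <<'E'
from workcell import manip, camera
import cv2, numpy as np
o=manip.get_obs(); print({k:np.round(v,3) for k,v in o.items()})
for n in ("top","side"):
    c=camera(n); np.savez(f"{n}0.npz",**c); cv2.imwrite(f"pics/{n}0.png",c["pixels"][:,:,::-1])
    print(n,c["fx"],c["cx"],c["cy"],np.round(c["extrinsics"],3).tolist())
E
```

```text
{'clock': np.float64(0.0), 'joint_pos': array([-1.291,  0.333, -0.065,  1.461,  0.022,  1.35 , -0.088]), 'joint_velocities': array([ 0.001, -0.001,  0.002, -0.   ,  0.001, -0.   , -0.002]), 'tau': array([-1.0000e-03, -6.2545e+01,  4.9000e-02, -3.9160e+01,  1.6000e-02,
        1.0000e-02, -0.0000e+00]), 'position': array([0.186, 0.596, 0.303]), 'ee_rot': array([ 0.151,  0.989, -0.001, -0.   ]), 'ft_force': array([-0.345, -0.147, -0.724]), 'torque': array([-0.021,  0.038,  0.01 ]), 'grasp_force': np.float64(0.0), 'grip_width': np.float64(0.999)}
top 464.95760463487943 319.502223020766 236.99676316197167 [[0.029, -1.0, 0.005, -0.109], [-0.984, -0.029, -0.179, 0.587], [0.179, 0.001, -0.984, 0.818], [0.0, 0.0, 0.0, 1.0]]
side 475.9605191849914 315.89133324124936 242.99825322882964 [[0.984, -0.176, -0.004, -0.599], [-0.109, -0.591, -0.799, 0.038], [0.138, 0.787, -0.601, 0.87], [0.0, 0.0, 0.0, 1.0]]
```

View pics/top0.png

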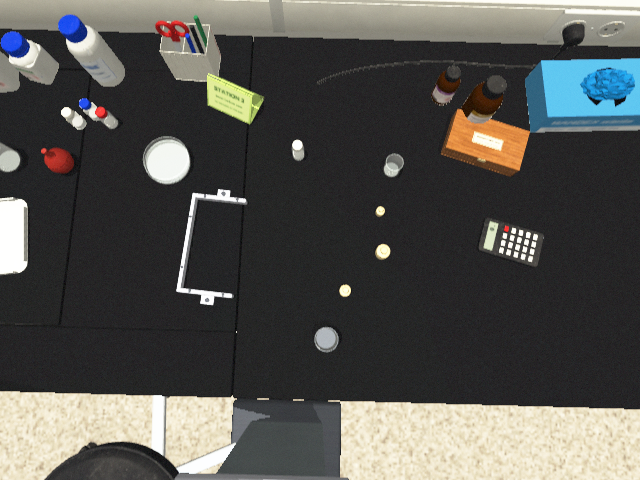

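View pics/side0.png

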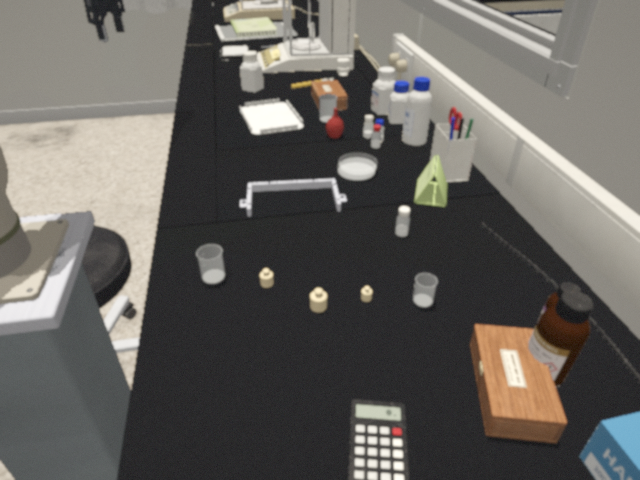

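The top view shows the weights at about (383,252) large, (345,291) medium and (380,211) small. The fence corners are near (195,197), (246,201), (180,292) and (232,296), with its opening to the right (-y). The beaker is at (326,340), the small beaker at (393,165) and the vial at (298,150). The side view agrees.

```bash
cat > h.py <<'E'
import cv2, numpy as np
def ray(c,uv,z):
    E=c["extrinsics"]; R=E[:3,:3]; t=E[:3,3]; o=-R.T@t
    d=R.T@np.array([(uv[0]-c["cx"])/c["fx"],(uv[1]-c["cy"])/c["fy"],1.])
    return (o+d*(z-o[2])/d[2])[:2]
def weights(c,box=None):
    """blobs of yellowish metal: (area, world xy at mid height)"""
    p=c["pixels"].astype(int); m=((p[...,0]>140)&(p[...,0]-p[...,2]>25)&(p[...,1]-p[...,2]>10)).astype(np.uint8)
    if box: k=np.zeros_like(m); k[box[1]:box[3],box[0]:box[2]]=1; m*=k
    n,l,s,ce=cv2.connectedComponentsWithStats(m)
    return [(int(s[i,4]),ce[i].round(1),s[i,:4]) for i in range(1,n) if s[i,4]>15]
E
python3 - <<'E'
from h import *
c=np.load("top0.npz"); s=np.load("side0.npz")
for a,ce,b in weights(c,(250,120,430,330)): print("top",a,ce,b,ray(c,ce,.015).round(4))
for a,ce,b in weights(s,(180,230,420,330)): print("side",a,ce,b,ray(s,ce,.012).round(4))
p=c["pixels"].astype(int); m=(p.min(2)>120).astype(np.uint8)
k=np.zeros_like(m);k[186:310,172:252]=1;m*=k
n,l,st,ce=cv2.connectedComponentsWithStats(m); i=1+np.argmax(st[1:,4]); m=(l==i).astype(np.uint8)
v,u=np.nonzero(m); W=np.array([ray(c,(a,b),.02) for a,b in zip(u,v)])
cv2.imwrite("pics/fence.png",cv2.resize(c["pixels"][180:310,165:260,::-1],None,fx=4.5,fy=4.5,interpolation=cv2.INTER_CUBIC))
# back wall: for each row in 205..285, left (outer) and right edges -> lines
def wl(pts):
    W=np.array([ray(c,q,.02) for q in pts],np.float32); f=cv2.fitLine(W,cv2.DIST_HUBER,0,.001,.001).ravel(); return f.round(4)
o=[(np.nonzero(m[r])[0][0]-.5,r) for r in range(206,284)]; print("back outer",wl(o))
far=[(x,np.nonzero(m[:240,x])[0][0]-.5) for x in list(range(198,214))+list(range(234,244))]; print("far outer",wl(far))
near=[(x,np.nonzero(m[240:,x])[0][0]-.5+240) for x in range(195,230)]; print("near inner top?",wl(near))
for n,uv,z in (("beaker",(326,340),.028),("smallb",(393,165),.023),("vial",(298,150),.03)): print(n,ray(c,uv,z).round(3))
for uv in ((246,201.5),(232.5,296),(195,197),(180,292)): print(uv, ray(c,uv,.02).round(4))
E
```

```text
top 67 [379.9 210.6] [376 206   9  10] [ 0.6538 -0.2098]
top 158 [382.7 250.9] [375 244  15  15] [ 0.5734 -0.2157]
top 99 [344.8 290. ] [339 284  12  13] [ 0.4955 -0.1434]
side 206 [265.9 276.8] [259 268  15  19] [ 0.4959 -0.1418]
side 139 [366.2 292.6] [361 285  12  16] [ 0.6554 -0.2114]
side 335 [318.  298.8] [309 287  19  24] [ 0.5744 -0.2116]
back outer [ 0.9967 -0.0816  0.5584  0.1724]
far outer [0.0761 0.9971 0.6745 0.1095]
near inner top? [0.0859 0.9963 0.4863 0.1095]
beaker [ 0.401 -0.11 ]
smallb [ 0.746 -0.234]
vial [ 0.769 -0.044]
(246, 201.5) [0.6631 0.0549]
(232.5, 296) [0.4776 0.07  ]
(195, 197) [0.6693 0.1559]
(180, 292) [0.4823 0.1701]
```

View pics/fence.png

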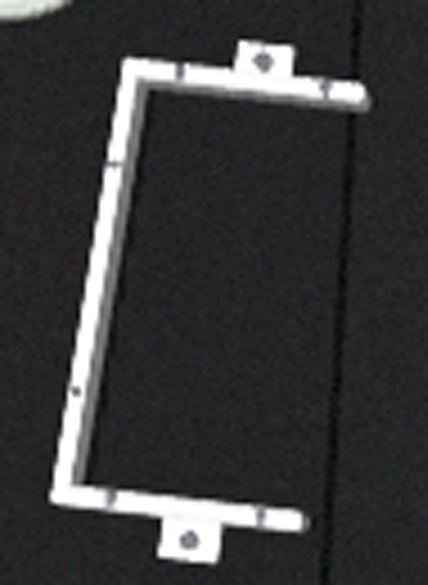

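```bash
cat >> h.py <<'E'
A=-.0817; O=np.array([.5726,.0629]); RF=np.array([[np.cos(A),np.sin(A)],[-np.sin(A),np.cos(A)]])
def fence(xy): return RF@(np.asarray(xy)[:2]-O)*1000   # mm: x along opening, y inwards
def where():
    from workcell import manip; from scipy.spatial.transform import Rotation as Ro
    o=manip.get_obs(); y=Ro.from_quat(o["ee_rot"]).as_matrix()[:,1]
    print("t %.1f tip fence"%o["clock"],fence(o["position"]).round(1),"tip z %.1f"%(1000*o["position"][2]-73),"yaw err %.3f"%(np.arctan2(y[1],y[0])-A),"F",np.round(o["ft_force"],1),"grip %.2f"%o["grip_width"])
E
python3 -m creep '[[[0,0,0],0.12],[[0,0,0],0.24],[[0,0,0],0.36],[[0,0,0],0.48],[[0,0,0],0.6]]' 0 20
python3 -m creep '[[[0,0,0],0.12],[[0,0,0],0.24],[[0,0,0],0.36],[[0,0,0],0.48],[[0,0,0],0.6]]'
python3 -m creep '[[[0,0,0],0.12],[[0,0,0],0.15],[[0,30,0],0.15],[[0,60,0],0.15],[[0,90,0],0.15]]'
python3 -c "
from h import *; where()
for n,p in (('L',(.574,-.2136)),('M',(.4957,-.1426)),('S',(.6546,-.2106)),('bk',(.401,-.11)),('sb',(.746,-.234)),('v',(.769,-.044))): print(n,fence(p).round(0))"
```

```text
clock: 0.52
position: [0.1863, 0.5964, 0.3034]
ee_rot: [0.439, 0.899, -0.0, 0.0]
ft_force: [0.3, -0.6, 0.3]
grip_width: 0.3
grasp_force: 0.0
clock: 0.93
position: [0.1863, 0.5964, 0.3035]
ee_rot: [0.685, 0.729, -0.0, 0.0]
ft_force: [-0.6, -0.4, -0.2]
grip_width: -0.003
grasp_force: 0.0
clock: 1.35
position: [0.2767, 0.6028, 0.3037]
ee_rot: [0.735, 0.678, -0.0, 0.0]
ft_force: [0.3, 0.3, 0.0]
grip_width: -0.0
grasp_force: 0.0
t 1.4 tip fence [-339.   513.9] tip z 230.7 yaw err 0.001 F [0.3 0.3 0. ] grip -0.00
L [  24. -275.]
M [ -60. -211.]
S [ 104. -266.]
bk [-157. -186.]
sb [ 197. -282.]
v [204. -91.]
```

```bash
python3 -m creep '[[[-25,30,0],0],[[-50,60,0],0],[[-75,90,0],0],[[-100,120,0],0],[[-125,150,0],0]]' >/dev/null
python3 -m creep '[[[-30,25,0],0],[[-60,50,0],0],[[-90,75,0],0],[[-120,100,0],0],[[-150,125,0],0]]' >/dev/null
python3 -m creep '[[[-38,0,0],0],[[-76,0,0],0],[[-114,0,0],0],[[-152,0,0],0],[[-190,0,0],0]]' >/dev/null
python3 -m creep '[[[-38,0,0],0],[[-76,0,0],0],[[-114,0,0],0],[[-152,0,0],0],[[-190,0,0],0]]' >/dev/null
python3 -m creep '[[[-30,4,0],0],[[-60,4,0],0],[[-90,4,0],0],[[-118,4,0],0],[[-118,4,0],0]]'
python3 -c "from h import *; where()"
```

```text
clock: 3.43
position: [0.4891, -0.1964, 0.304]
ee_rot: [0.738, 0.675, -0.001, 0.001]
ft_force: [0.4, -0.3, -0.4]
grip_width: -0.001
grasp_force: 0.0
t 3.4 tip fence [ -62.  -265.2] tip z 231.0 yaw err -0.008 F [ 0.4 -0.3 -0.4] grip -0.00
```

```bash
python3 -m creep '[[[0,0,30],0],[[0,0,65],0],[[0,0,100],0],[[0,0,130],0],[[0,0,155],0]]' >/dev/null
python3 -m creep '[[[0,2,20],0.008],[[0,2,40],0.008],[[0,2,55],0.008],[[0,2,68],0.008],[[0,2,68],0.008]]'
python3 - <<'E'
from h import *; from workcell import camera; where()
for n in ("top","side"):
    c=camera(n)
    bx=(250,120,430,330) if n=="top" else (180,200,420,330)
    for a,ce,b in weights(c,bx): print(n,a,ce,fence(ray(c,ce,.013)).round(1))
    cv2.imwrite(f"pics/{n}1.png",c["pixels"][:,:,::-1])
im=cv2.imread("pics/side1.png")[150:350,160:460]; cv2.imwrite("pics/side1c.png",cv2.resize(im,None,fx=2.6,fy=2.6))
E
```

```text
clock: 4.27
position: [0.4916, -0.19, 0.0785]
ee_rot: [0.738, 0.675, -0.001, -0.002]
ft_force: [0.3, 0.2, 1.3]
grip_width: -0.003
grasp_force: 0.0
t 4.3 tip fence [ -60.1 -258.7] tip z 5.5 yaw err -0.008 F [0.3 0.2 1.3] grip -0.00
top 68 [379.9 210.6] [ 103.7 -265.4]
top 7157 [385.2 287.4] [ -46.4 -288.8]
side 25 [265.1 270.4] [ -60.9 -194.2]
side 142 [366.3 292.6] [ 104.8 -267.7]
side 338 [318.1 299. ] [  24.2 -274.9]
```

View pics/side1c.png

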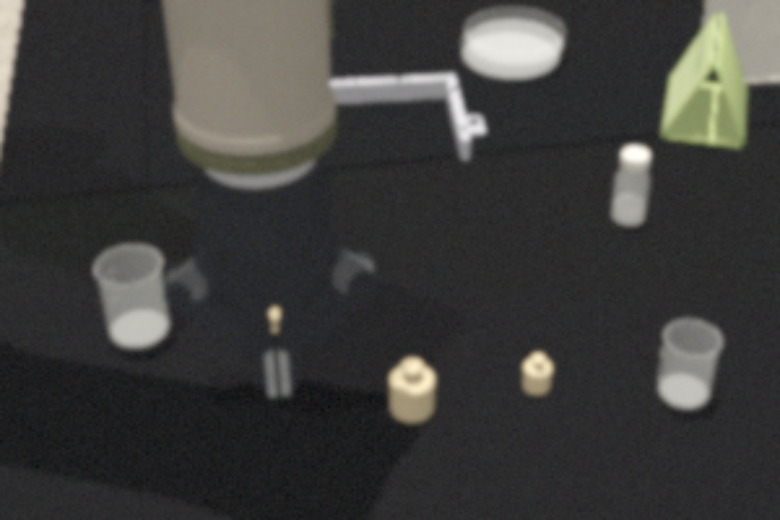

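The side crop shows the closed fingertips at crop (278,373), right behind the medium weight, whose knob is at (275,315). The tip face is only about 15 mm wide, so I'll check alignment midway.

```bash
python3 -m creep '[[[5,0,0],0],[[10,0,0],0],[[15,0,0],0],[[20,0,0],0],[[25,0,0],0]]' >/dev/null
python3 -m creep '[[[5,0,0],0],[[11,0,0],0],[[18,0,0],0],[[26,0,0],0],[[34,0,0],0]]' >/dev/null
python3 -m creep '[[[8,0,0],0],[[16,0,0],0],[[24,0,0],0],[[32,0,0],0],[[40,0,0],0]]'
python3 - <<'E'
from h import *; from workcell import camera; where()
for n in ("top","side"):
    c=camera(n)
    cv2.imwrite(f"pics/{n}2.png",c["pixels"][:,:,::-1])
    if n=="side":
        for a,ce,b in weights(c,(180,180,420,330)): print(n,a,ce,b,fence(ray(c,ce,.013)).round(1))
c=camera("wrist"); cv2.imwrite("pics/wrist2.png",c["pixels"][:,:,::-1])
im=cv2.imread("pics/side2.png")[150:350,160:460]; w=cv2.resize(cv2.imread("pics/wrist2.png"),(533,400))
cv2.imwrite("pics/c2.png",cv2.resize(np.hstack([cv2.resize(im,(600,400)),w]),(800,283)))
E
```

```text
clock: 5.62
position: [0.5018, -0.0912, 0.0809]
ee_rot: [0.738, 0.675, 0.0, -0.0]
ft_force: [0.1, -1.2, -0.1]
grip_width: -0.001
grasp_force: 0.2
t 5.6 tip fence [ -57.9 -159.4] tip z 7.9 yaw err -0.008 F [ 0.1 -1.2 -0.1] grip -0.00
side 83 [417.4 191.1] [415 180   5  23] [274.7  42.6]
side 142 [366.3 292.6] [361 285  12  16] [ 104.8 -267.7]
side 341 [318.  298.9] [309 287  19  25] [  24.  -274.7]
```

View pics/c2.png

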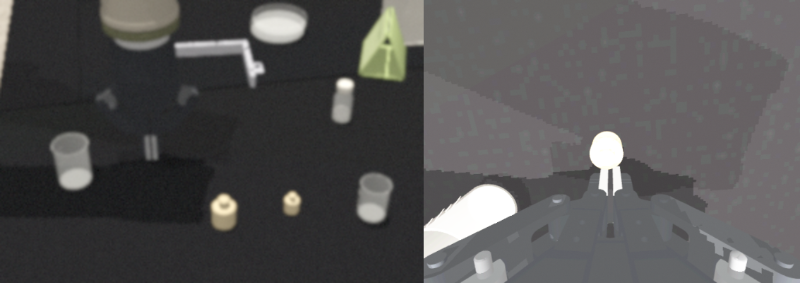

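The medium weight stands centred ahead of the fingertips in the wrist view, at panel (606,150) against fingers at (610,180). It is about 2 mm to the left, so I'll continue with a slight correction.

```bash
cat >> h.py <<'E'
def ahead(save=None):
    """bright blobs ahead of the fingers in the wrist view, in fence mm"""
    from workcell import camera
    c=camera("wrist"); p=c["pixels"].astype(int)
    if save: cv2.imwrite(save,p[:,:,::-1])
    z=c["z_map"]; m=((p.min(2)>150)|((p[...,0]>150)&(p[...,0]-p[...,2]>20))).astype(np.uint8)
    n,l,s,ce=cv2.connectedComponentsWithStats(m)
    for i in range(1,n):
        if s[i,4]>300: print("blob",s[i],ce[i].round(0),fence(ray(c,ce[i],.015)).round(1))
E
python3 -m creep '[[[8,0,0],0],[[16,-1,0],0],[[24,-2,0],0],[[32,-2,0],0],[[40,-3,0],0]]' >/dev/null
python3 -m creep '[[[8,0,0],0],[[16,0,0],0],[[24,0,0],0],[[32,0,0],0],[[40,0,0],0]]' >/dev/null
python3 -m creep '[[[8,0,0],0],[[16,0,0],0],[[24,0,0],0],[[32,0,0],0],[[38,0,0],0]]' >/dev/null
python3 -c "from h import *; where(); ahead('pics/w3.png')"
```

```text
t 7.0 tip fence [-59.9 -41.1] tip z 7.9 yaw err -0.008 F [-0.7 -0.7  0.8] grip -0.00
blob [ 169    0   77  215 9355] [214.  96.] [-96.2  42.7]
blob [ 283  224   58  108 4036] [313. 270.] [-61.4 -23.8]
blob [  63  426   53   54 1278] [ 97. 452.] [-165.3 -115.1]
blob [525 426  26  48 815] [537. 450.] [  44.2 -115.6][ WARN:0@1.267] global loadsave.cpp:1063 imwrite_ Unsupported depth image for selected encoder is fallbacked to CV_8U.
```

View pics/w3.png

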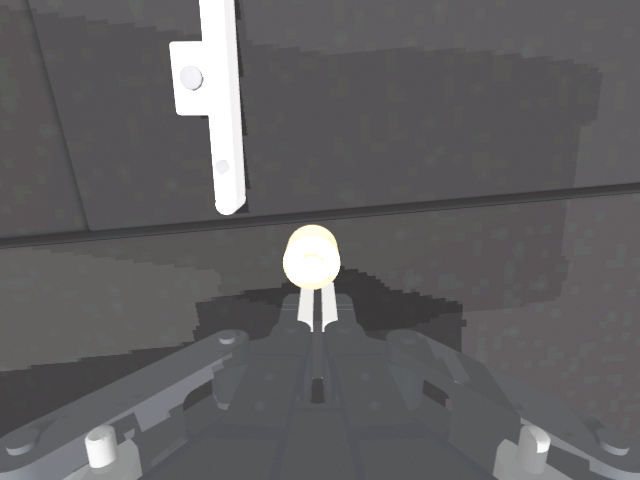

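The medium weight at (312,260) is clear of the fence wall's inner edge at (243,205). I'll push it in, then back off and lift.

```bash
python3 -m creep '[[[8,0,0],0],[[16,0,0],0],[[24,0,0],0],[[32,0,0],0],[[40,0,0],0]]' >/dev/null
python3 -m creep '[[[8,0,0],0],[[15,0,0],0],[[20,0,0],0],[[23,0,0],0],[[25,0,0],0]]' >/dev/null
python3 -m creep '[[[0,0,0],0],[[-8,0,0],0],[[-20,0,-5],0],[[-30,0,-30],0],[[-50,10,-60],0]]' >/dev/null
python3 -m creep '[[[-30,10,-30],0],[[-65,20,-45],0],[[-100,30,-45],0],[[-135,45,-45],0],[[-170,60,-45],0]]' >/dev/null
python3 -m creep '[[[-30,10,0],0],[[-60,20,0],0],[[-85,20,0],0],[[-100,20,0],0],[[-100,20,0],0]]' >/dev/null
python3 - <<'E'
from h import *; from workcell import camera; where()
for n,bx in (("top",(170,120,430,330)),("side",(180,180,420,330))):
    c=camera(n); cv2.imwrite(f"pics/{n}4.png",c["pixels"][:,:,::-1])
    for a,ce,b in weights(c,bx): print(n,a,ce,b,fence(ray(c,ce,.013)).round(1))
E
```

```text
t 9.2 tip fence [  25.9 -304.6] tip z 113.4 yaw err -0.016 F [-0.7 -0.5 -0.6] grip 0.00
top 23 [246.8 120.8] [242 120  10   4] [261.8  22.6]
top 9285 [391.3 275. ] [318 156 112 174] [ -21.2 -298.5]
top 68 [379.9 210.6] [376 206   9  10] [ 103.7 -265.4]
top 107 [210.9 276.1] [205 270  12  13] [-61.9  47.4]
side 77 [417.3 190.6] [415 180   5  21] [275.   44.7]
side 137 [263.8 197.8] [258 190  12  16] [-61.3  48.7]
side 132 [366.3 292.8] [361 285  12  16] [ 104.7 -268.2]
side 326 [318.  298.9] [310 287  17  24] [  24.  -274.7]
```

```bash
python3 -m creep '[[[-15,-2,5],0.016],[[-22,-2,35],0.016],[[-22,-2,65],0.016],[[-22,-2,90],0.016],[[-22,-2,106],0.016]]' >/dev/null
python3 -m creep '[[[0,0,0],0],[[4,0,0],0],[[8,0,0],0],[[13,0,0],0],[[18,0,0],0]]' >/dev/null
python3 -m creep '[[[5,0,0],0],[[11,0,0],0],[[18,0,0],0],[[26,0,0],0],[[34,0,0],0]]' >/dev/null
python3 -c "from h import *; where(); ahead()"
```

```text
t 10.5 tip fence [  27.1 -267.1] tip z 6.9 yaw err -0.024 F [-0.2 -0.8  0.1] grip -0.00
blob [ 278  214   73  118 5667] [315. 265.] [  26.6 -247.3]
blob [ 467  272   59   55 2280] [497. 299.] [ 101.7 -263.8]
blob [464 386  67  37 496] [494. 407.] [ 106. -317.]
blob [  61  425   82   55 2699] [108. 457.] [ -73.9 -341.3]
blob [ 492  424  148   56 4690] [550. 460.] [ 136.1 -347.9]
blob [  0 464  35  16 354] [ 19. 474.] [-118.9 -350.3]
```

```bash
python3 -m creep '[[[8,0,0],-0.005],[[16,-0.5,0],-0.01],[[24,-1,0],-0.015],[[32,-1.5,0],-0.02],[[40,-2,0],-0.024]]' >/dev/null
python3 -m creep '[[[8,0,0],0],[[16,0,0],0],[[24,0,0],0],[[32,0,0],0],[[40,0,0],0]]' >/dev/null
python3 -m creep '[[[8,0,0],0],[[16,0,0],0],[[24,0,0],0],[[32,0,0],0],[[40,0,0],0]]' >/dev/null
python3 -c "from h import *; where(); ahead()"
python3 -m creep '[[[8,0,0],0],[[16,0,0],0],[[24,0,0],0],[[32,0,0],0],[[40,0,0],0]]' >/dev/null
python3 -m creep '[[[8,0,0],0],[[16,0,0],0],[[24,0,0],0],[[32,0,0],0],[[40,0,0],0]]' >/dev/null
python3 -c "from h import *; where(); ahead()"
```

```text
t 11.8 tip fence [  26.  -147.2] tip z 6.9 yaw err -0.000 F [-0.4 -0.3  0.6] grip -0.00
blob [504   0  18  21 302] [513.  10.] [ 91.6 -36.7]
blob [  0 155  71  54 798] [ 35. 183.] [-80.7 -94.6]
blob [ 73 174  30  48 683] [ 86. 200.] [ -62.6 -100.8]
blob [595 185  45  22 456] [617. 195.] [140.6 -99.1]
blob [ 280  215   73  117 5664] [316. 265.] [  25.7 -127.4]
blob [201 228  19  35 347] [209. 243.] [ -16.7 -117.8]
blob [613 284  27  26 308] [627. 297.] [ 154.  -141.3]
blob [ 455  381  185   99 5084] [540. 451.] [ 131.4 -220.3]
blob [   0  424  143   56 4104] [ 88. 459.] [ -82.8 -224.8]
t 12.7 tip fence [ 26.1 -67.1] tip z 6.9 yaw err -0.000 F [ 1.  -0.6  0.1] grip -0.00
blob [   0    0   29  143 2186] [ 9. 93.] [-83.1  17.2]
blob [   9    0  103   49 3658] [67. 20.] [-58.3  40.3]
blob [    0     0   640   167 11556] [438.  90.] [69.  18.3]
blob [ 280  216   73  116 5411] [316. 264.] [ 25.8 -47. ]
```

```bash
python3 -m creep '[[[8,0,0],0],[[16,0,0],0],[[24,0,0],0],[[32,0,0],0],[[40,0,0],0]]' >/dev/null
python3 -m creep '[[[8,0,0],0],[[16,0,0],0],[[24,0,0],0],[[32,0,0],0],[[40,0,0],0]]' >/dev/null
python3 -m creep '[[[5,0,0],0],[[8,0,0],0],[[10,0,0],0],[[12,0,0],0],[[12,0,0],0]]' >/dev/null
python3 -m creep '[[[-8,0,0],0],[[-20,0,-5],0],[[-35,0,-30],0],[[-60,0,-65],0],[[-90,10,-100],0]]' >/dev/null
python3 -m creep '[[[-35,10,0],0],[[-70,20,0],0],[[-105,30,0],0],[[-140,45,0],0],[[-170,60,0],0]]' >/dev/null
python3 -m creep '[[[-30,10,0],0],[[-55,14,0],0],[[-70,14,0],0],[[-70,14,0],-0.07],[[-70,14,0],-0.139]]' >/dev/null
python3 - <<'E'
from h import *; from workcell import camera; where()
for n,bx in (("top",(170,120,430,330)),("side",(180,180,420,330))):
    c=camera(n); cv2.imwrite(f"pics/{n}5.png",c["pixels"][:,:,::-1])
    for a,ce,b in weights(c,bx): print(n,a,ce,b,fence(ray(c,ce,.013)).round(1))
E
```

```text
t 15.2 tip fence [ 107.4 -304.4] tip z 102.0 yaw err 0.138 F [-0.2  0.6 -0.1] grip 0.00
top 23 [246.8 120.8] [242 120  10   4] [261.8  22.6]
top 18814 [372.4 251.5] [264 120 166 210] [  20.4 -258. ]
top 165 [216.  231.2] [209 224  15  15] [26.5 50.8]
top 107 [210.9 276.1] [205 270  12  13] [-61.9  47.4]
side 77 [417.4 190.3] [415 180   5  20] [275.6  46. ]
side 189 [304.3 194.1] [298 185  14  19] [26.7 55.2]
side 136 [263.8 197.8] [258 190  12  16] [-61.3  48.7]
side 139 [366.2 292.7] [361 285  12  16] [ 104.6 -267.9]
```

```bash
python3 -m creep '[[[0,2,25],0],[[0,2,50],0],[[0,2,72],0],[[0,2,88],0],[[0,2,95],0]]' >/dev/null
python3 -m creep '[[[0,0,0],0],[[4,0,0],0],[[9,0,0],0],[[14,0,0],0],[[19,0,0],0]]' >/dev/null
python3 -m creep '[[[5,0,0],0],[[11,0,0],0],[[18,0,0],0],[[26,0,0],0],[[34,0,0],0]]' >/dev/null
python3 -c "from h import *; where(); ahead('pics/w6.png')" 2>/dev/null
```

```text
t 16.6 tip fence [ 103.1 -248. ] tip z 6.8 yaw err 0.139 F [ 0.3 -0.4  0.3] grip -0.00
blob [    0     0   354   332 35159] [135. 151.] [  27.6 -193.4]
blob [  451     0   189   177 14582] [579.  55.] [ 179.6 -139.6]
blob [  418   182   222   298 31647] [565. 362.] [ 214.  -257.5]
blob [   0  355   93   82 3864] [ 31. 393.] [ -18.1 -306. ]
blob [136 386  37  40 471] [148. 407.] [  34.1 -306.3]
blob [   0  424  143   56 4497] [ 86. 459.] [   5.2 -340.2]
```

View pics/w6.png

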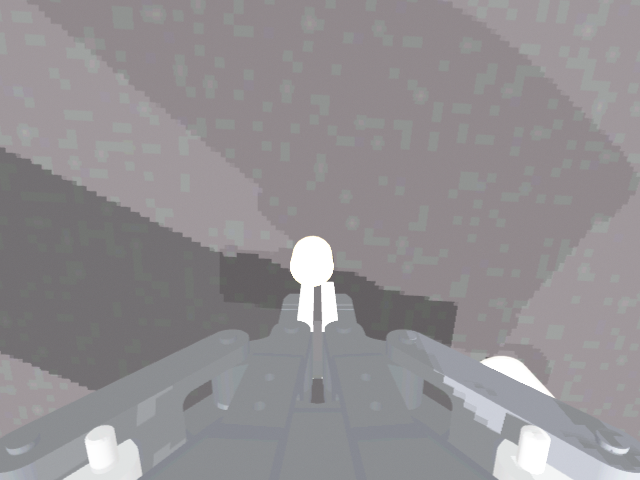

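The small weight at (312,260) sits just left of the fingertip centre (317). I'll keep pushing with a 1 mm lateral correction.

```bash
python3 -m creep '[[[8,0,0],0],[[16,0,0],0],[[24,-1,0],0],[[32,-1,0],0],[[40,-1,0],0]]' >/dev/null
python3 -m creep '[[[8,0,0],0],[[16,0,0],0],[[24,0,0],0],[[32,0,0],0],[[40,0,0],0]]' >/dev/null
python3 -m creep '[[[8,0,0],0],[[16,0,0],0],[[24,0,0],0],[[32,0,0],0],[[40,0,0],0]]' >/dev/null
python3 -m creep '[[[8,0,0],0],[[16,0,0],0],[[24,0,0],0],[[32,0,0],0],[[40,0,0],0]]' >/dev/null
python3 -c "from h import *; where(); ahead('pics/w7.png')" 2>/dev/null
```

```text
t 18.3 tip fence [ 80.  -89.8] tip z 6.8 yaw err 0.139 F [-0.2 -0.7  1.1] grip 0.00
blob [ 376    0   47   92 2822] [398.  43.] [93.5 13.5]
blob [ 288  236   50   96 3049] [313. 279.] [ 76.6 -76.4]
blob [ 557  307   83  102 5325] [604. 350.] [205.6 -91.5]
blob [ 439  373  201  107 6175] [534. 447.] [ 190.9 -145.5]
blob [  62  425   81   55 2699] [108. 457.] [  -7.5 -179.2]
blob [  0 465  35  15 341] [ 18. 474.] [ -50.6 -195.6]
```

View pics/w7.png

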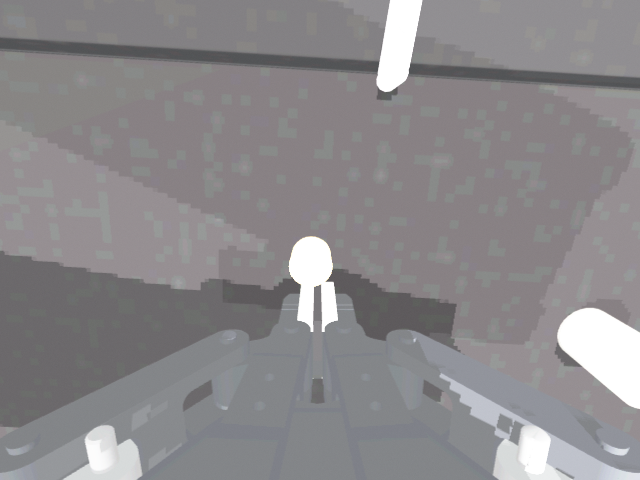

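The small weight at (311,262) is still well seated, and the fence's far wall tip at (393,82) is clear to the right. Last stretch.

```bash
python3 -m creep '[[[8,0,0],0],[[16,0,0],0],[[24,-1,0],0],[[32,-1,0],0],[[40,-1,0],0]]' >/dev/null
python3 -m creep '[[[8,0,0],0],[[16,0,0],0],[[24,0,0],0],[[32,0,0],0],[[40,0,0],0]]' >/dev/null
python3 -m creep '[[[8,0,0],0],[[16,0,0],0],[[24,0,0],0],[[29,0,0],0],[[31,0,0],0]]' >/dev/null
python3 -m creep '[[[0,0,0],0],[[-8,0,0],0],[[-18,0,-5],0],[[-30,0,-30],0],[[-55,0,-65],0]]' >/dev/null
python3 -m creep '[[[-35,0,-35],0],[[-70,0,-70],0],[[-105,0,-105],0],[[-140,0,-120],0],[[-140,0,-120],0]]' >/dev/null
python3 -m creep '[[[-30,0,0],0],[[-60,0,0],0],[[-80,0,0],0],[[-80,0,0],0],[[-80,0,0],0]]' >/dev/null
python3 - <<'E'
from h import *; from workcell import camera; where()
for n,bx in (("top",(170,180,260,330)),("side",(180,180,412,330))):
    c=camera(n); cv2.imwrite(f"pics/{n}8.png",c["pixels"][:,:,::-1])
    for a,ce,b in weights(c,bx): print(n,a,ce,b,fence(ray(c,ce,.013)).round(1))
E
```

```text
t 20.9 tip fence [ 100.8 -255.9] tip z 191.1 yaw err 0.134 F [0.3 0.9 0.4] grip -0.00
top 66 [223.4 216.2] [219 212   9   9] [58.  40.8]
top 163 [215.7 231. ] [209 224  14  15] [26.9 51.5]
top 113 [210.8 276.2] [205 270  12  13] [-62.1  47.6]
top 893 [248.5 311.5] [227 277  33  53] [-120.7  -33.9]
side 191 [304.3 194.1] [298 185  14  19] [26.7 55.2]
side 134 [263.9 197.7] [258 190  12  16] [-61.   49.1]
side 82 [319.8 197.3] [316 191   9  13] [58.9 38.5]
```

View pics/side8.png

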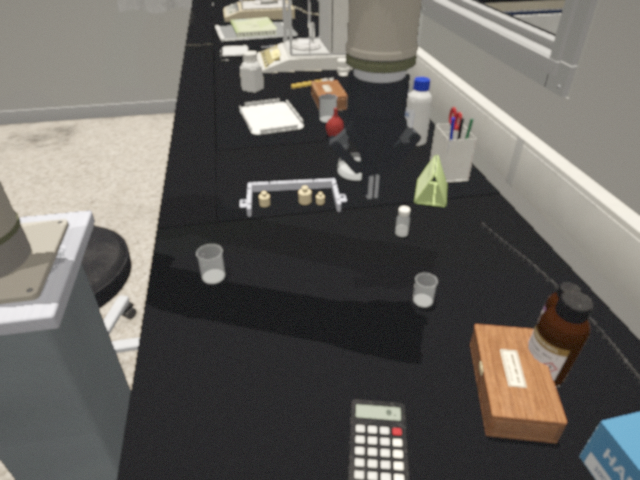

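The side view shows all three weights upright inside the fence, at (264,198), (304,194) and (320,197). The beakers and vial are at their original pixels: (211,263), (425,290) and (403,221). The gripper is clear of everything, so I'm handing in.

```bash
python3 -c "
from workcell import manip; print(manip.hand_in())"
```

```text
the job is handed in; nothing more can be done
None
```

I pushed all three weights upright into the fence, left both beakers and the vial where they stood, and handed the job in at about 21 s of the 72 s allowed; the hand-in gave no verdict.

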